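# Bolt the specimen carrier shut

### The arm

A 7-joint arm with a two-finger parallel gripper is mounted at the origin on the work surface. World frame = base frame: x ahead of the robot, y to its left, z up, the work surface at z = 0. Lengths are in m, angles in rad, forces in N, time in s.
With the tool pointing down it reaches from about 0.4 to 0.875 m from the base axis. Payload 6.5 kg.
Tool frame: the origin (TCP) lies midway between the tips of the shut fingers; the grasp point (between the pads) lies 19 mm behind it; z points along the fingers, y is the direction in which the jaws open and shut (so a half turn about z gives the same grasp; the last joint's range is limited). The gripper opens to 85 mm and grips with 20 to 120 N. Pads are 22 mm wide; open, the fingers measure 114 mm over their backs; the gripper's body (76 mm by 85 mm) begins 54 mm behind the grasp point. The pads swing forward as they close: fully open they stand 13 mm farther back than shut.
Start: joints at [-1.265, 0.536, -0.004, 1.538, 0.003, 1.067, -0.071], TCP at [0.236, 0.606, 0.231] pointing down, gripper open.
Joint ranges: [-2.7, 2.7], [-0.37, 2.16], [-1.27, 1.26], [0.24, 2.4], [-1.31, 4.45], [0.19, 1.91], [-2.76, 2.76]. Speed limits (rad/s): [2.39, 2.39, 3.14, 3.14, 3.14, 3.14, 3.14].

### API

Orientations are given as a unit quaternion [w, x, y, z].
In Python, from station import ctrl, cams gives the robot as it stands.
- The arm moves only by the tool arm_command, never from a script. Its arguments are lists of equal length, an entry for each row: "claw": the finger opening in mm, from 0 to 85.4; "offset": the shift along the world's x, y, z in mm, a list of three; "turn": the turn, a rotation vector about the world's x, y, z in degrees, a list of three. A call has 1 to 12 rows; each row is the pose to reach, as a shift and turn from the pose commanded when the call began; what a row does not reach only later rows make up. A row lasts 1/10 s, in which the tool goes at most 50 mm and 8.59 degrees, less where a joint would pass 70% of its speed; a pose out of reach is approached as far as the arm can. A call with a gripper value outside its range is refused whole. The fingers move at their own pace and stop on an object; "force" is the grip in N (left out, the last holds). Time passes only in rows, so rows that repeat a pose let the fingers close. It gives the time, the measured TCP pose, the force and the opening at its end, in the units of the state.
- ctrl.observe(): the state, without advancing time (a new reading comes with each control period).
- cams.read_camera(name): name is "side" or "top"; returns a dict with "color" (384x512x3 uint8, red, green, blue), "camera_matrix" (3x3 intrinsics, pixels), "R" (3x3) and "t" (3): a world point X has camera coordinates R X + t. Camera axes: x right, y down, z forward; pixel columns grow to the right and rows downward; lengths in m; the calibration is good to about 2 mm. A picture is of the moment at which its call begins. There is no depth.
- ctrl.finish_job(): hands the job in, once; it reports no verdict.
The state is a dict: "t": time; "joints": joint angles; "qd": joint speeds; "effort": joint torques, N m; "eef_pos": TCP position; "orientation": TCP orientation; "ft_force": force on the tool from outside, world axes, zero at the start; "wrist_torque": the same for the moment, N m; "gripper_width": finger opening in m.
Only numpy, scipy, OpenCV 4.12 (cv2) and the standard library are available. Lean on these libraries where they do the work, as an engineer would, in place of code of your own. Each camera call takes 0.05 s, during which the arm holds its last target.

### The job

Lock the lid of the grey metal specimen carrier: slide its spring-loaded barrel bolt across through the lid's lug until the upright handle meets the end stop, then turn the handle down into the notch so that the bolt stays there by itself, and let go. Work gently and by feel: the stop sits at a different place each time, so ease up to it and never force the handle against the stop or the guide; leave the other lab things where they are.

Things in the scene. Friction and masses are not known exactly. Their poses are not given: they have to be found in the camera images.
- carrier: Fixed grey metal box 220 (x) x 320 (y) x 100 mm tall, white lid shut (112 mm above the bench), barrel bolt along the front of its top. Origin: centre of its underside; x from front (robot side) to back, y along the bolt, z up. New place and yaw (within 0.35 rad) each time. Bolt axis: along y at x = -88, z = 118 mm in its frame, 22 mm behind the front face.
- guide: Steel guide, two upright walls 14 mm apart, tops 18 mm above the bolt's axis; the handle's stem runs upright between them. Origin on the bolt's axis where the stem starts (carrier x -88, y -30, z 118 mm), axes as the carrier's. It carries a dark steel notch plate (reaches 15 mm in front of the axis, 19 mm above it), screwed on at a new place each time. Over 16 N on guide or plate damages them.
- lug (a point): Centre of the square steel loop (30 mm) on the lid that the bolt's tip enters, on the bolt's axis at carrier y = +104 mm.
- bolt (a joint): Travel of the bolt, m: 0 at the start, growing towards carrier +y. The notch plate's end stop, a bridge over the bolt 10 to 19 mm above its axis, stops the upright stem after 30 to 66 mm, differently each time. A return spring pushes back with 3 N at 0, about 6 N at 50 mm, plus 1 N friction; let go upright, the bolt springs back; with the handle down the notch holds it.
- handle (a joint): Turn of the handle about the bolt's axis, rad: 0 upright (start), growing as it swings down to the front (carrier -x), ends at 1.57, level, low in the notch. It turns only with the 10 mm stem in the 14 mm wide notch that lies directly before the end stop: within 4 mm of touching it; elsewhere the front wall blocks it (5 N at the grip loads the wall with 16 N). Friction 0.08 N m; it stays where left.
- grip (a point): Middle of the black grip, a cylinder 15 mm across, 36 mm long, centred 58 mm from the bolt's axis (end at 76 mm) on the 10 mm steel stem. Pinched from above, fingers closing along carrier y, it pivots between the fingers as it swings down. Nothing stands within 60 mm of it along y. When down it is level, in front of the carrier's front face, 118 mm above the bench.
- vial: Small white-labelled jar, 32 mm across, 60 mm tall, standing on the carrier's lid; a bystander. Origin: centre of its underside.
- dish: Flat clear round dish, 90 mm across, 15 mm tall, lying on the carrier's lid; a bystander. Origin: centre of its underside.
- tipbox: Box of pipette tips, blue with white lid, 87 x 122 x 70 mm, on the bench beyond the carrier's -y end; a bystander. Origin: centre of its underside.
- reagent: Closed bottle, 66 mm across, 130 mm tall, on the bench beyond the carrier's +y end; a bystander. Origin: centre of its underside.
- coolblock: Aluminium block with six holes, 80 x 100 x 35 mm, on the bench ahead of the carrier's +y end; a bystander. Origin: centre of its underside.
- spatula: Spatula 160 mm long lying on the bench ahead of the carrier's -y end; a bystander. Origin: centre of its underside.

How it is judged:
On the way, in this order (a step that is already met when the one before it is completed fails the run):
1. the bolt is slid across with its handle still upright (value of joint bolt above 0.022 m and value of joint handle below 0.35 rad), for 0.1 s.
2. the handle is turned down in the notch (value of joint bolt above 0.022 m and value of joint handle above 1.3 rad), for 0.2 s.
At the end, for the whole second after the job is handed in: The bolt is more than 22 mm across, its handle turned down by more than 1.3 rad (1.57 is level) so that the notch holds it at rest against its spring, and each bystander is within 30 mm of where it stood (all of step 2 and velocity of joint bolt between -0.01 and 0.01 m/s and distance of each of vial, dish, tipbox, reagent, coolblock, spatula from where it was at the start of the episode below 0.03 m); the robot touches nothing.
It fails at once if the guide or its notch plate is loaded with more than 16 N (contact force between guide and anything else above 16 N).
It fails at once if the vial is knocked over (angle between vial's own z axis and vertical above 0.5 rad).
It fails at once if the reagent is knocked over (angle between reagent's own z axis and vertical above 0.5 rad).
It also fails if it takes over 51 s, if anything falls off the work surface, if the arm or the gripper's body presses on something with over 40 N, if the wrist force passes 120 N, or if a joint passes its speed limit or range.

## Working session

There is one attempt and no reset: what is moved stays moved. The work goes in short steps, Python scripts to look and compute and a tool call to move; the robot and the scene stay as the last step left them, time stands still between calls to the robot, and variables do not carry over. Pictures are saved under pics/ and viewed, and the job is handed in when it is done.

Besides the shell and the picture viewer there is one more tool, called after "Call:" as a command line: name --argument value ..., lists and objects as JSON in quotes. arm_command: Moves the arm, as the interface text tells. Its arguments: {"type":"object","properties":{"claw":{"type":"array","items":{"type":"number"}},"offset":{"type":"array","items":{"type":"array","items":{"type":"number"}}},"turn":{"type":"array","items":{"type":"array","items":{"type":"number"}}},"force":{"type":"number"}},"required":["claw","offset","turn"]}

```bash
mkdir -p pics; ls; cat > h.py <<'E'
import numpy as np, cv2
from station import ctrl, cams
def ray(c,u,v):
    K=c["camera_matrix"];R=np.array(c["R"]);t=np.array(c["t"])
    d=R.T@np.linalg.inv(K)@np.array([u,v,1.]); return -R.T@t, d
def plane(c,u,v,z):
    o,d=ray(c,u,v); return o+d*(z-o[2])/d[2]
def proj(c,X):
    p=np.array(c["R"])@np.array(X)+np.array(c["t"]); q=c["camera_matrix"]@p; return q[:2]/q[2]
def tri(c1,p1,c2,p2):
    o1,d1=ray(c1,*p1);o2,d2=ray(c2,*p2)
    A=np.stack([d1,-d2],1); s=np.linalg.lstsq(A,o2-o1,rcond=None)[0]
    a=o1+d1*s[0];b=o2+d2*s[1]; return (a+b)/2, np.linalg.norm(a-b)
E
python3 - <<'E'
from h import *
import pickle
s=ctrl.observe();print(s)
C={n:cams.read_camera(n) for n in("side","top")}
pickle.dump(C,open("c0.pkl","wb"))
for n,c in C.items():
    cv2.imwrite(f"pics/{n}0.png",cv2.resize(c["color"][:,:,::-1],(800,600),interpolation=cv2.INTER_CUBIC)); print(n,c["camera_matrix"],c["R"],c["t"])
E
```

```text
pics
{'t': 0.0, 'joints': array([-1.26520495,  0.53716233, -0.00442808,  1.53885991,  0.00258772,
        1.0673306 , -0.07122273]), 'qd': array([-9.86746269e-04, -1.65191828e-03, -4.90413004e-04,  7.56048244e-04,
       -2.19419957e-04,  2.86987767e-05,  3.20363097e-04]), 'effort': array([ 1.80661814e-04, -5.83401418e+01,  1.04856391e+00, -2.59101570e+01,
        1.23405128e-02,  9.39832244e-03, -2.74057436e-05]), 'eef_pos': array([0.23592438, 0.60499033, 0.23042084]), 'orientation': array([-1.01061955e-04,  1.84809992e-01,  9.82773879e-01, -8.71385312e-04]), 'ft_force': array([ 0.18000331, -0.15520772, -0.90477556]), 'wrist_torque': array([-0.0204871 , -0.02450688,  0.05933252]), 'gripper_width': 0.0853504013272261}
side [[361.66098527   0.         252.72672557]
 [  0.         361.66098527 189.68819108]
 [  0.           0.           1.        ]] [[ 0.79205212 -0.61035372 -0.01103546]
 [-0.37968276 -0.47839544 -0.79181993]
 [ 0.47801093  0.63135263 -0.61065491]] [-0.4189604   0.34104089  0.57314791]
top [[376.80001223   0.         263.75060306]
 [  0.         376.80001223 193.14176396]
 [  0.           0.           1.        ]] [[ 0.02489489 -0.99955449  0.01646426]
 [-0.99835805 -0.02570825 -0.05118881]
 [ 0.05158927 -0.01516289 -0.99855327]] [0.00291654 0.56251232 0.9799727 ]
```

View pics/side0.png

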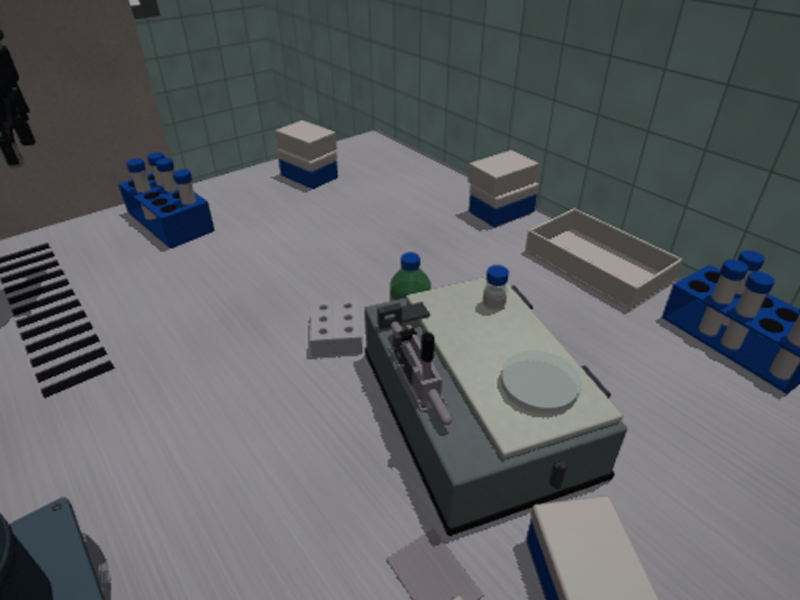

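View pics/top0.png

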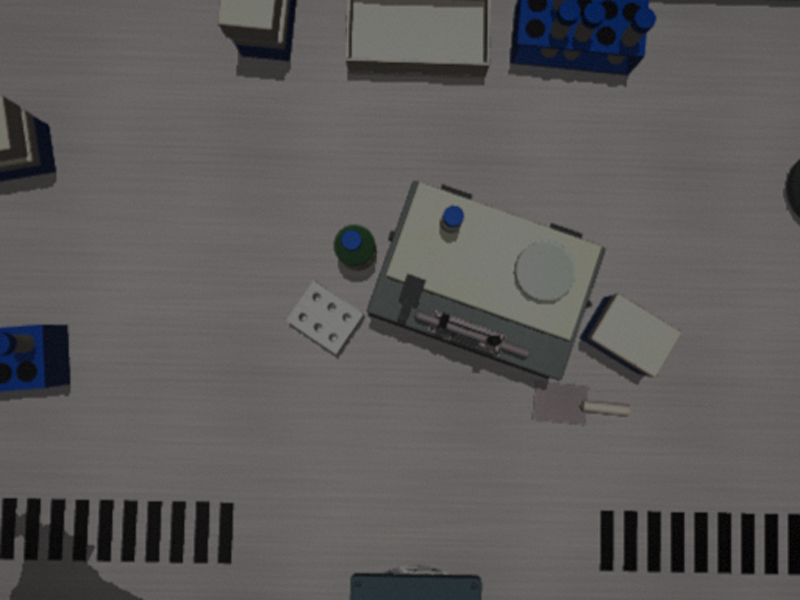

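The side view shows the carrier with its black grip at about (428,347). The top view shows the carrier's front edge running from (370,313) to (562,378), with the bolt behind it. I'll enlarge both crops.

```bash
python3 - <<'E'
from h import *
import pickle
C=pickle.load(open("c0.pkl","rb"))
def crop(n,x,y,w,h,f):
    im=C[n]["color"][y:y+h,x:x+w,::-1]
    im=np.clip(im.astype(float)*1.6,0,255).astype(np.uint8)
    cv2.imwrite(f"pics/{n}crop.png",cv2.resize(im,None,fx=f,fy=f,interpolation=cv2.INTER_CUBIC))
crop("top",225,105,175,145,4.5); crop("side",225,175,180,140,4.4)
E
```

```text
(no output)
```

View pics/topcrop.png

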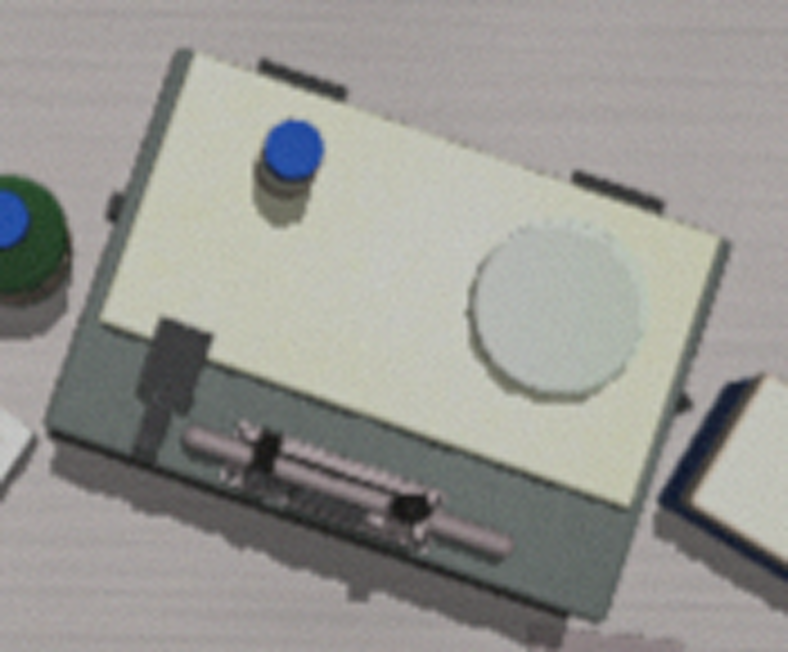

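View pics/sidecrop.png

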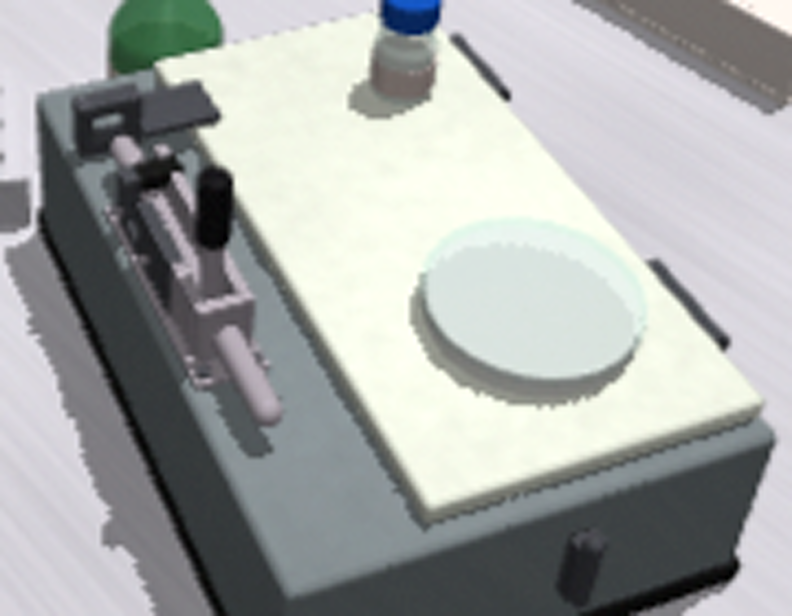

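```bash
python3 - <<'E'
from h import *
import pickle
C=pickle.load(open("c0.pkl","rb"));t,s=C["top"],C["side"]
T=lambda u,v:(u/4.5+225-.4,v/4.5+105-.4)
S=lambda u,v:(u/4.4+225-.4,v/4.4+175-.4)
c=[plane(t,*T(*p),.1) for p in((50,428),(605,620),(730,240),(182,48))]
for i in range(4): print(c[i],np.linalg.norm(c[i]-c[i-1]))
e=c[0]-c[1];yaw=np.arctan2(-e[0],e[1]);e2=c[3]-c[2];e3=c[2]-c[1];e4=c[3]-c[0]
print("yaws",yaw,np.arctan2(-e2[0],e2[1]),np.arctan2(e3[1],e3[0]),np.arctan2(e4[1],e4[0]))
# side corners z=.1: front-left top, front-right top, right-back
print("side corners",[plane(s,*S(*p),.1).round(4) for p in((42,97),(290,598),(772,436))])
# dark masks for grip
def mask(c,x0,y0,x1,y1,th):
    g=c["color"].max(2)[y0:y1,x0:x1]; m=(g<th).astype(np.uint8)
    n,l,st,ce=cv2.connectedComponentsWithStats(m)
    for i in range(1,n):
        if st[i,4]>8: print(st[i],ce[i]+[x0,y0], )
mask(s,262,205,285,240,22); mask(t,300,205,330,230,22)
g,err=tri(t,T(411,507),s,S(213,208));print("grip",g,err)
g2,err=tri(t,T(412,505),s,S(215,178));print("grip top",g2,err)
# bolt rod ends on z=.118
for p in((190,437),(505,546)): print("rod",plane(t,*T(*p),.118))
for p in((125,145),(270,410)): print("rod side",plane(s,*S(*p),.118))
E
```

```text
[0.54027411 0.0855225  0.1       ] 0.21772341346007243
[ 0.44518898 -0.21366134  0.1       ] 0.31393016346424013
[ 0.65141444 -0.27917035  0.1       ] 0.21638015452670975
[0.74791615 0.02003763 0.1       ] 0.3143851077251711
yaws -0.3077197001867196 -0.3119906699835645 -0.3075763915110788 -0.30550089225455745
side corners [array([0.5418, 0.0842, 0.1   ]), array([ 0.4426, -0.2146,  0.1   ]), array([ 0.6469, -0.2792,  0.1   ])]
[ 0  6  4  6 13] [263.         213.07692308]
[  8   8   8  19 118] [273.23728814 222.10169492]
[12 11  8  5 24] [315.58333333 217.66666667]
grip [ 0.5031918  -0.09668779  0.17533124] 0.0009387807267567692
grip top [ 0.50459874 -0.09515648  0.18969465] 0.00017472324697378607
rod [0.53683802 0.01097626 0.118     ]
rod [ 0.48386111 -0.15565557  0.118     ]
rod side [0.53939339 0.01043234 0.118     ]
rod side [ 0.48531313 -0.1544633   0.118     ]
```

The measurements agree: corner spans of 0.218 × 0.314 m, yaw −0.308, and a grip point that matches the carrier-frame prediction within 2 mm. Next I'll estimate the end stop and start the approach above the grip.

```bash
python3 - <<'E'
from h import *
import pickle
C=pickle.load(open("c0.pkl","rb"));t,s=C["top"],C["side"]
T=lambda u,v:(u/4.5+225-.4,v/4.5+105-.4)
S=lambda u,v:(u/4.4+225-.4,v/4.4+175-.4)
G=np.array([.5033,-.0977]);ey=np.array([np.sin(.308),np.cos(.308)]);ex=np.array([ey[1],-ey[0]])
for p in((255,450),(282,455),(268,432),(260,472)):
    q=plane(t,*T(*p),.137)[:2]-G;print("top",q@ex,q@ey)
for p in((135,175),(155,190),(180,170),(158,150)):
    q=plane(s,*S(*p),.137)[:2]-G;print("side",q@ex,q@ey)
E
```

```text
top 0.0029648053877364957 0.08025994949349283
top 0.005076840563100115 0.06630887610160117
top 0.013900602376435438 0.07694203249040468
top -0.0068735299096277635 0.07416862012252397
side -0.008729447444851258 0.07177001328434737
side -0.0038618703449159676 0.05914826742818176
side 0.01155622179967406 0.06775879893330766
side 0.007194135369405122 0.0842789853294224
```

Call:
arm_command --claw '[85,85,85,85,85,85,85,85,85,85,85,85]' --offset '[[15,-40,10],[30,-80,20],[45,-120,20],[60,-160,20],[75,-200,20],[90,-240,20],[107,-280,20],[122,-320,20],[137,-360,20],[152,-400,20],[167,-440,20],[182,-480,20]]' --turn '[[0,0,0.5],[0,0,1],[0,0,2],[0,0,3],[0,0,3.65],[0,0,3.65],[0,0,3.65],[0,0,3.65],[0,0,3.65],[0,0,3.65],[0,0,3.65],[0,0,3.65]]' --force 20

```text
t: 1.3
eef_pos: [0.4182, 0.1238, 0.2512]
orientation: [-0.0, 0.153, 0.988, 0.0]
ft_force: [0.6, 0.6, -0.1]
gripper_width: 0.085
```

Call:
arm_command --claw '[85,85,85,85,85,85,85,85,85,85]' --offset '[[15,-40,0],[30,-80,0],[46,-120,0],[62,-160,0],[77,-200,0],[85,-221,0],[85,-221,0],[85,-221,-15],[85,-221,-30],[85,-221,-30]]' --turn '[[0,0,0],[0,0,0],[0,0,0],[0,0,0],[0,0,0],[0,0,0],[0,0,0],[0,0,0],[0,0,0],[0,0,0]]'

```text
t: 2.3
eef_pos: [0.5014, -0.0941, 0.2195]
orientation: [-0.002, 0.153, 0.988, 0.0]
ft_force: [-0.8, 0.4, 0.3]
gripper_width: 0.0853
```

```bash
cat > look.py <<'E'
from h import *
import pickle,sys
k=sys.argv[1]
C={n:cams.read_camera(n) for n in("side","top")}
pickle.dump(C,open(f"c{k}.pkl","wb"))
out=[]
for n,(x,y,w,h) in {"side":(225,150,130,140),"top":(245,150,130,140)}.items():
    im=np.clip(C[n]["color"][y:y+h,x:x+w,::-1].astype(float)*1.6,0,255).astype(np.uint8)
    out.append(cv2.resize(im,None,fx=3,fy=3,interpolation=cv2.INTER_CUBIC))
cv2.imwrite(f"pics/l{k}.png",np.hstack(out))
s=ctrl.observe()
G=np.array([.5033,-.0977]);ey=np.array([np.sin(.308),np.cos(.308)]);ex=np.array([ey[1],-ey[0]])
q=s["eef_pos"][:2]-G
print(s["t"],s["eef_pos"].round(4),s["orientation"].round(4),"guide-frame xy",q@ex,q@ey,"F",s["ft_force"][:2]@ex,s["ft_force"][:2]@ey,s["ft_force"][2],s["gripper_width"])
E
python3 look.py 1
```

```text
2.4 [ 0.5028 -0.0947  0.2213] [-4.000e-04  1.530e-01  9.882e-01  1.000e-04] guide-frame xy -0.0013555104436128735 0.002731467506838971 F -0.7952426721302024 0.44419132408326784 0.060226411811598685 0.08496381110189094
```

View pics/l1.png

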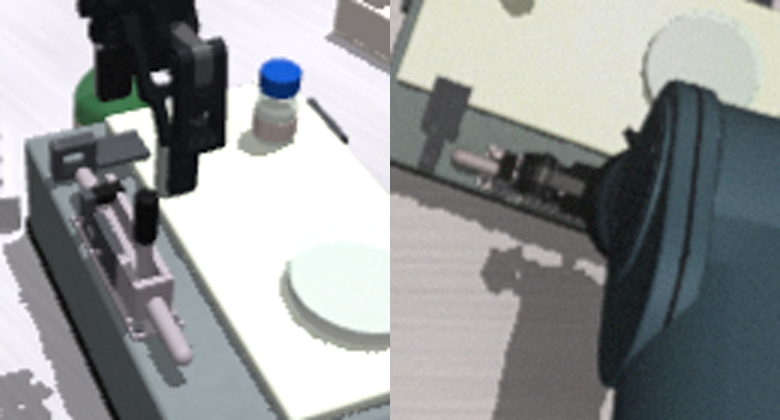

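The fingers straddle the grip, which sits at about (147,215) in the left half of the picture. I'll descend and pinch gently.

Call:
arm_command --claw '[85,85,85,85,85,85]' --offset '[[0,-1,-15],[0,-1,-30],[0,-1,-45],[0,-1,-60],[0,-1,-60],[0,-1,-60]]' --turn '[[0,0,0],[0,0,0],[0,0,0],[0,0,0],[0,0,0],[0,0,0]]'

```text
t: 3.0
eef_pos: [0.5036, -0.0962, 0.1621]
orientation: [0.0, 0.153, 0.988, 0.0]
ft_force: [0.1, -0.4, -0.0]
gripper_width: 0.085
```

```bash
python3 look.py 2
```

```text
3.1 [ 0.504  -0.0964  0.1624] [9.000e-04 1.534e-01 9.882e-01 1.000e-04] guide-frame xy 0.000236353842530251 0.0014281015715068186 F 0.056058190045456154 0.3903989152530899 -0.454600276423728 0.08488079106606403
```

View pics/l2.png

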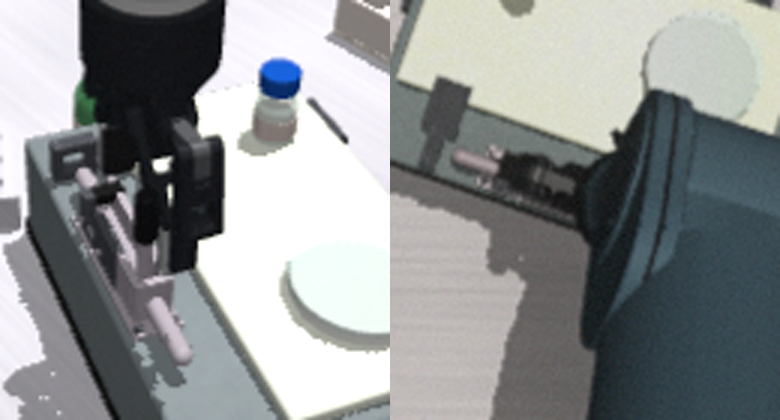

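The fingers are level with the grip on both sides. Now I'll close at 20 N.

Call:
arm_command --claw '[60,40,25,18,14,12,12,12]' --offset '[[0,0,-2],[0,0,-2],[0,0,-2],[0,0,-2],[0,0,-2],[0,0,-2],[0,0,-2],[0,0,-2]]' --turn '[[0,0,0],[0,0,0],[0,0,0],[0,0,0],[0,0,0],[0,0,0],[0,0,0],[0,0,0]]' --force 20

```text
t: 3.9
eef_pos: [0.5032, -0.0965, 0.1594]
orientation: [0.0, 0.153, 0.988, -0.0]
ft_force: [-0.4, 0.3, 1.6]
gripper_width: 0.0146
```

```bash
python3 look.py 3
```

```text
4.0 [ 0.5032 -0.0965  0.1594] [ 0.      0.1534  0.9882 -0.    ] guide-frame xy -0.000513152736431059 0.001132060647540502 F -0.23263548911361223 -0.17699538788888017 2.4870199921868053 0.014541146054066032
```

View pics/l3.png

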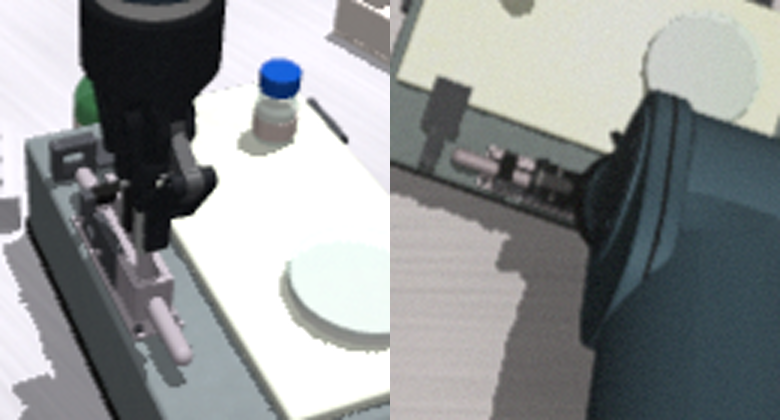

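Gripped, with the opening at 14.5 mm. I'll slide along carrier +y. The vision estimate puts the stop at about 53–61 mm, so 36 mm is safe for now.

Call:
arm_command --claw '[12,12,12,12,12,12,12,12,12,12,12,12]' --offset '[[0.6,1.9,0],[1.5,4.8,0],[2.4,7.6,0],[3.3,10.5,0],[4.2,13.3,0],[5.2,16.2,0],[6.1,19.1,0],[7.0,22.0,0],[7.9,24.8,0],[8.8,27.6,0],[9.7,30.5,0],[9.7,30.5,0]]' --turn '[[0,0,0],[0,0,0],[0,0,0],[0,0,0],[0,0,0],[0,0,0],[0,0,0],[0,0,0],[0,0,0],[0,0,0],[0,0,0],[0,0,0]]'

```text
t: 5.2
eef_pos: [0.5132, -0.0657, 0.1594]
orientation: [0.0, 0.153, 0.988, -0.0]
ft_force: [-1.3, -3.8, 2.6]
gripper_width: 0.0147
```

```bash
python3 look.py 4
```

```text
5.3 [ 0.5131 -0.0657  0.1594] [3.000e-04 1.533e-01 9.882e-01 0.000e+00] guide-frame xy -0.00031691777138147655 0.033459451786791994 F -0.19495253398943868 -3.3027314471531675 4.446176761445782 0.014229449473472872
```

View pics/l4.png

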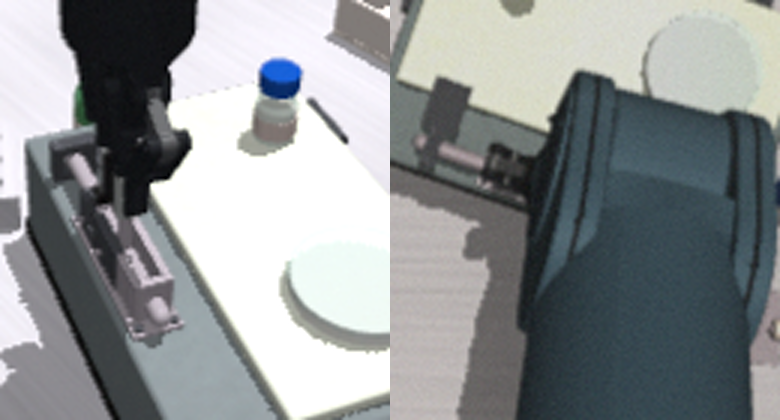

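The bolt moved about 32 mm with the handle upright and almost no side force. I'll continue more slowly.

Call:
arm_command --claw '[12,12,12,12,12,12,12,12]' --offset '[[0.5,1.4,0],[0.9,2.9,0],[1.4,4.3,0],[1.8,5.7,0],[2.3,7.1,0],[2.7,8.6,0],[3.0,9.5,0],[3.0,9.5,0]]' --turn '[[0,0,0],[0,0,0],[0,0,0],[0,0,0],[0,0,0],[0,0,0],[0,0,0],[0,0,0]]'

```text
t: 6.1
eef_pos: [0.5159, -0.057, 0.1594]
orientation: [0.0, 0.154, 0.988, -0.0]
ft_force: [-0.6, -5.1, 2.8]
gripper_width: 0.0142
```

Call:
arm_command --claw '[12,12,12,12,12]' --offset '[[0.3,1,0],[0.6,1.9,0],[0.9,2.9,0],[0.9,2.9,0],[0.9,2.9,0]]' --turn '[[0,0,0],[0,0,0],[0,0,0],[0,0,0],[0,0,0]]'

```text
t: 6.6
eef_pos: [0.5169, -0.0542, 0.1594]
orientation: [0.0, 0.154, 0.988, -0.0]
ft_force: [-1.2, -5.7, 2.1]
gripper_width: 0.0145
```

```bash
python3 look.py 5
```

```text
6.7 [ 0.5169 -0.0542  0.1594] [ 3.000e-04  1.537e-01  9.881e-01 -4.000e-04] guide-frame xy -0.0002642002320802915 0.04555558449244078 F 2.169354955620852 -5.9449585244502305 3.026513521739317 0.01459865490267399
```

View pics/l5.png

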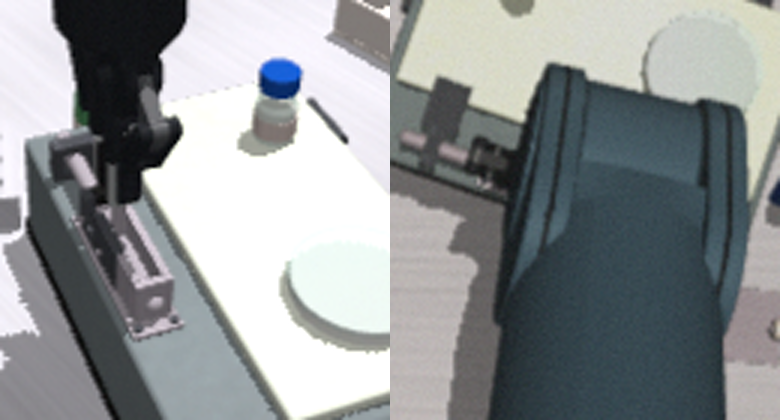

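Call:
arm_command --claw '[12,12,12,12,12,12]' --offset '[[0.2,0.5,0],[0.3,1,0],[0.5,1.4,0],[0.6,1.9,0],[0.6,1.9,0],[0.6,1.9,0]]' --turn '[[0,0,0],[0,0,0],[0,0,0],[0,0,0],[0,0,0],[0,0,0]]'

```text
t: 7.3
eef_pos: [0.5174, -0.0525, 0.1594]
orientation: [0.0, 0.154, 0.988, -0.0]
ft_force: [-0.3, -6.1, 3.7]
gripper_width: 0.0144
```

```bash
cat > st.py <<'E'
from h import *
s=ctrl.observe()
G=np.array([.5033,-.0977]);ey=np.array([np.sin(.308),np.cos(.308)]);ex=np.array([ey[1],-ey[0]])
q=s["eef_pos"][:2]-G
print(s["t"],"xy",(q@ex*1e3).round(2),(q@ey*1e3).round(2),"z",s["eef_pos"][2].round(4),"F",(s["ft_force"][:2]@ex).round(2),(s["ft_force"][:2]@ey).round(2),s["ft_force"][2].round(2),"Tq",s["wrist_torque"].round(2),s["gripper_width"].round(4))
E
python3 st.py
```

```text
Traceback (most recent call last):
  File "st.py", line 5, in <module>
    print(s["t"],"xy",(q@ex*1e3).round(2),(q@ey*1e3).round(2),"z",s["eef_pos"][2].round(4),"F",(s["ft_force"][:2]@ex).round(2),(s["ft_force"][:2]@ey).round(2),s["ft_force"][2].round(2),"Tq",s["wrist_torque"].round(2),s["gripper_width"].round(4))
                                                                                                                                                                                                                         ^^^^^^^^^^^^^^^^^^^^^^^^
AttributeError: 'float' object has no attribute 'round'
```

Call:
arm_command --claw '[12,12,12,12,12]' --offset '[[0.2,0.5,0],[0.3,1,0],[0.5,1.4,0],[0.5,1.4,0],[0.5,1.4,0]]' --turn '[[0,0,0],[0,0,0],[0,0,0],[0,0,0],[0,0,0]]'

```text
t: 7.8
eef_pos: [0.5179, -0.0511, 0.1594]
orientation: [0.0, 0.154, 0.988, -0.0]
ft_force: [-1.5, -6.5, 2.7]
gripper_width: 0.0145
```

Call:
arm_command --claw '[12,12,12,12,12]' --offset '[[0.2,0.5,0],[0.3,1,0],[0.5,1.4,0],[0.5,1.4,0],[0.5,1.4,0]]' --turn '[[0,0,0],[0,0,0],[0,0,0],[0,0,0],[0,0,0]]'

```text
t: 8.3
eef_pos: [0.5183, -0.0497, 0.1593]
orientation: [0.0, 0.154, 0.988, -0.001]
ft_force: [-1.8, -6.8, 3.5]
gripper_width: 0.0141
```

```bash
sed -i 's/s\["gripper_width"\].round(4)/s["gripper_width"]/' st.py; python3 st.py
```

```text
8.3 xy -0.23 50.26 z 0.1593 F 0.33 -7.07 3.54 Tq [-1.44  0.25 -0.05] 0.014109198920540952
```

Call:
arm_command --claw '[12,12,12,12]' --offset '[[0.2,0.5,0],[0.3,1,0],[0.3,1,0],[0.3,1,0]]' --turn '[[0,0,0],[0,0,0],[0,0,0],[0,0,0]]'

```text
t: 8.7
eef_pos: [0.5186, -0.0488, 0.1594]
orientation: [0.0, 0.154, 0.988, -0.001]
ft_force: [-1.5, -6.9, 3.8]
gripper_width: 0.0145
```

```bash
python3 st.py
```

```text
8.7 xy -0.2 51.25 z 0.1594 F 0.62 -7.05 3.8 Tq [-1.48  0.26  0.03] 0.014516538423477693
```

Call:
arm_command --claw '[12,12,12,12]' --offset '[[0.2,0.5,0],[0.3,1,0],[0.3,1,0],[0.3,1,0]]' --turn '[[0,0,0],[0,0,0],[0,0,0],[0,0,0]]'

```text
t: 9.1
eef_pos: [0.5189, -0.0478, 0.1593]
orientation: [0.0, 0.154, 0.988, -0.001]
ft_force: [-1.9, -7.0, 2.4]
gripper_width: 0.0142
```

```bash
python3 look.py 6;python3 st.py
```

```text
9.2 [ 0.519  -0.0478  0.1594] [ 2.000e-04  1.538e-01  9.881e-01 -5.000e-04] guide-frame xy -0.00020753337181052416 0.0522810369063598 F 1.2550912431394865 -6.84134424296391 3.3103933291685252 0.014371653756569305
9.2 xy -0.21 52.28 z 0.1594 F 1.26 -6.84 3.31 Tq [-1.49  0.31  0.01] 0.014371653756569305
```

View pics/l6.png

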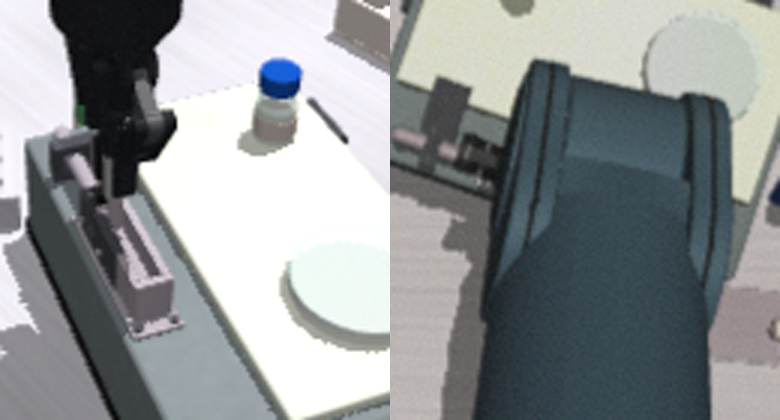

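The bolt is at about 51 mm and the force is still only the spring plus friction. I'll carry on in 1 mm steps.

Call:
arm_command --claw '[12,12,12,12]' --offset '[[0.2,0.5,0],[0.3,1,0],[0.3,1,0],[0.3,1,0]]' --turn '[[0,0,0],[0,0,0],[0,0,0],[0,0,0]]'

```text
t: 9.6
eef_pos: [0.5192, -0.0468, 0.1594]
orientation: [0.0, 0.154, 0.988, -0.001]
ft_force: [-0.6, -7.0, 2.8]
gripper_width: 0.0143
```

```bash
python3 st.py
```

```text
9.6 xy -0.23 53.31 z 0.1594 F 1.56 -6.83 2.82 Tq [-1.54  0.23  0.02] 0.0143234201396715
```

Call:
arm_command --claw '[12,12,12,12]' --offset '[[0.2,0.5,0],[0.3,1,0],[0.3,1,0],[0.3,1,0]]' --turn '[[0,0,0],[0,0,0],[0,0,0],[0,0,0]]'

```text
t: 10.0
eef_pos: [0.5196, -0.0458, 0.1594]
orientation: [0.0, 0.154, 0.988, -0.001]
ft_force: [-1.6, -6.8, 3.7]
gripper_width: 0.0143
```

```bash
python3 st.py
```

```text
10.0 xy -0.21 54.35 z 0.1594 F 0.51 -6.93 3.72 Tq [-1.53  0.26  0.05] 0.014273437501363439
```

Call:
arm_command --claw '[12,12,12,12]' --offset '[[0.2,0.5,0],[0.3,1,0],[0.3,1,0],[0.3,1,0]]' --turn '[[0,0,0],[0,0,0],[0,0,0],[0,0,0]]'

```text
t: 10.4
eef_pos: [0.5199, -0.0449, 0.1594]
orientation: [0.0, 0.154, 0.988, -0.001]
ft_force: [-1.0, -6.7, 4.1]
gripper_width: 0.0145
```

```bash
python3 st.py
```

```text
10.4 xy -0.22 55.34 z 0.1594 F 1.1 -6.71 4.13 Tq [-1.51  0.23  0.04] 0.014480913055073562
```

Call:
arm_command --claw '[12,12,12,12]' --offset '[[0.2,0.5,0],[0.3,1,0],[0.3,1,0],[0.3,1,0]]' --turn '[[0,0,0],[0,0,0],[0,0,0],[0,0,0]]'

```text
t: 10.8
eef_pos: [0.5202, -0.0439, 0.1594]
orientation: [0.0, 0.154, 0.988, -0.001]
ft_force: [-0.9, -7.4, 2.6]
gripper_width: 0.0143
```

```bash
python3 st.py
```

```text
10.8 xy -0.2 56.36 z 0.1594 F 1.41 -7.31 2.64 Tq [-1.55  0.18 -0.02] 0.014266499597417777
```

Call:
arm_command --claw '[12,12,12,12]' --offset '[[0.2,0.5,0],[0.3,1,0],[0.3,1,0],[0.3,1,0]]' --turn '[[0,0,0],[0,0,0],[0,0,0],[0,0,0]]'

```text
t: 11.2
eef_pos: [0.5205, -0.043, 0.1593]
orientation: [0.0, 0.154, 0.988, -0.001]
ft_force: [-1.4, -6.4, 4.1]
gripper_width: 0.0144
```

```bash
python3 st.py
```

```text
11.2 xy -0.21 57.34 z 0.1593 F 0.57 -6.53 4.11 Tq [-1.59  0.23  0.01] 0.014359085509661718
```

Call:
arm_command --claw '[12,12,12,12]' --offset '[[0.2,0.5,0],[0.3,1,0],[0.3,1,0],[0.3,1,0]]' --turn '[[0,0,0],[0,0,0],[0,0,0],[0,0,0]]'

```text
t: 11.6
eef_pos: [0.5208, -0.042, 0.1594]
orientation: [0.0, 0.154, 0.988, -0.001]
ft_force: [-1.0, -7.0, 3.9]
gripper_width: 0.0144
```

```bash
python3 st.py
```

```text
11.6 xy -0.23 58.39 z 0.1594 F 1.12 -6.98 3.92 Tq [-1.55  0.3  -0.  ] 0.014384439836483714
```

Call:
arm_command --claw '[12,12,12,12]' --offset '[[0.2,0.5,0],[0.3,1,0],[0.3,1,0],[0.3,1,0]]' --turn '[[0,0,0],[0,0,0],[0,0,0],[0,0,0]]'

```text
t: 12.0
eef_pos: [0.5211, -0.041, 0.1594]
orientation: [0.0, 0.154, 0.988, -0.001]
ft_force: [-1.1, -7.3, 3.0]
gripper_width: 0.0142
```

```bash
python3 st.py; python3 - <<'E'
from h import *
c=cams.read_camera("side")["color"][175:245,230:295,::-1]
cv2.imwrite("pics/z7.png",cv2.resize(np.clip(c*1.8,0,255).astype(np.uint8),None,fx=8,fy=8,interpolation=cv2.INTER_CUBIC))
E
```

```text
12.0 xy -0.23 59.39 z 0.1594 F 1.19 -7.31 3.01 Tq [-1.58  0.21 -0.  ] 0.014164084759840325
```

View pics/z7.png

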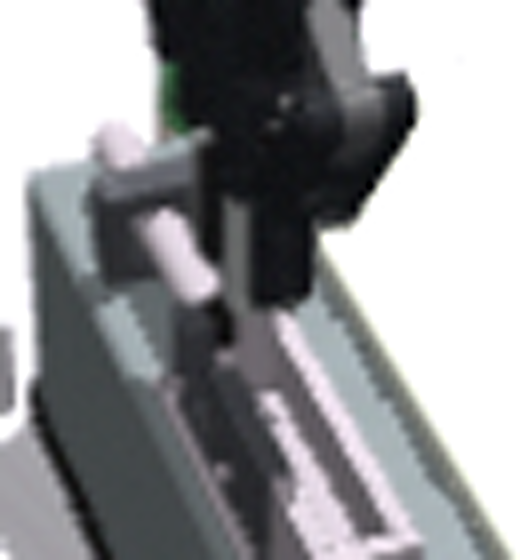

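The stem, at about (245,340), is now very close to the dark bridge at about (205,330). I'll switch to half-millimetre steps.

Call:
arm_command --claw '[12,12,12]' --offset '[[0.2,0.5,0],[0.2,0.7,0],[0.2,0.7,0]]' --turn '[[0,0,0],[0,0,0],[0,0,0]]'

```text
t: 12.35
eef_pos: [0.5213, -0.0404, 0.1594]
orientation: [0.0, 0.154, 0.988, -0.001]
ft_force: [-0.5, -7.7, 2.8]
gripper_width: 0.0142
```

```bash
python3 st.py
```

```text
12.35 xy -0.22 60.06 z 0.1594 F 1.88 -7.5 2.8 Tq [-1.62  0.23  0.04] 0.014222066867540089
```

Call:
arm_command --claw '[12,12,12]' --offset '[[0.2,0.5,0],[0.2,0.7,0],[0.2,0.7,0]]' --turn '[[0,0,0],[0,0,0],[0,0,0]]'

```text
t: 12.65
eef_pos: [0.5215, -0.0397, 0.1594]
orientation: [0.0, 0.154, 0.988, -0.001]
ft_force: [-1.1, -7.9, 2.9]
gripper_width: 0.0144
```

```bash
python3 st.py
```

```text
12.65 xy -0.24 60.75 z 0.1594 F 1.33 -7.9 2.9 Tq [-1.61  0.18 -0.01] 0.014407827560135488
```

Call:
arm_command --claw '[12,12,12]' --offset '[[0.2,0.5,0],[0.2,0.7,0],[0.2,0.7,0]]' --turn '[[0,0,0],[0,0,0],[0,0,0]]'

```text
t: 12.95
eef_pos: [0.5217, -0.039, 0.1594]
orientation: [0.0, 0.154, 0.988, -0.001]
ft_force: [-0.5, -7.4, 3.2]
gripper_width: 0.0144
```

```bash
python3 st.py
```

```text
12.95 xy -0.26 61.5 z 0.1594 F 1.83 -7.23 3.24 Tq [-1.68  0.2  -0.  ] 0.014385925703103023
```

Call:
arm_command --claw '[12,12,12]' --offset '[[0.2,0.5,0],[0.2,0.7,0],[0.2,0.7,0]]' --turn '[[0,0,0],[0,0,0],[0,0,0]]'

```text
t: 13.25
eef_pos: [0.5219, -0.0383, 0.1594]
orientation: [0.0, 0.154, 0.988, -0.001]
ft_force: [-1.5, -6.9, 3.2]
gripper_width: 0.0144
```

```bash
python3 st.py
```

```text
13.25 xy -0.25 62.21 z 0.1594 F 0.62 -7.0 3.18 Tq [-1.68  0.18 -0.01] 0.014402960824423354
```

Call:
arm_command --claw '[12,12,12]' --offset '[[0.2,0.5,0],[0.2,0.7,0],[0.2,0.7,0]]' --turn '[[0,0,0],[0,0,0],[0,0,0]]'

```text
t: 13.55
eef_pos: [0.5221, -0.0377, 0.1594]
orientation: [0.0, 0.154, 0.988, -0.001]
ft_force: [-0.9, -7.6, 3.2]
gripper_width: 0.0143
```

```bash
python3 st.py
```

```text
13.55 xy -0.26 62.89 z 0.1594 F 1.46 -7.53 3.18 Tq [-1.67  0.14  0.03] 0.014265777893640459
```

Call:
arm_command --claw '[12,12,12]' --offset '[[0.2,0.5,0],[0.2,0.7,0],[0.2,0.7,0]]' --turn '[[0,0,0],[0,0,0],[0,0,0]]'

```text
t: 13.85
eef_pos: [0.5223, -0.037, 0.1594]
orientation: [0.0, 0.154, 0.988, -0.001]
ft_force: [-1.1, -7.9, 2.9]
gripper_width: 0.0148
```

```bash
python3 st.py
```

```text
13.85 xy -0.24 63.58 z 0.1594 F 1.32 -7.85 2.86 Tq [-1.63  0.17  0.07] 0.01478960951214038
```

Call:
arm_command --claw '[12,12,12]' --offset '[[0.2,0.5,0],[0.2,0.7,0],[0.2,0.7,0]]' --turn '[[0,0,0],[0,0,0],[0,0,0]]'

```text
t: 14.15
eef_pos: [0.5225, -0.0364, 0.1594]
orientation: [0.0, 0.154, 0.988, -0.001]
ft_force: [0.2, -8.1, 3.7]
gripper_width: 0.0143
```

```bash
python3 st.py; python3 - <<'E'
from h import *
c=cams.read_camera("side")["color"][175:245,230:295,::-1]
cv2.imwrite("pics/z8.png",cv2.resize(np.clip(c*1.8,0,255).astype(np.uint8),None,fx=8,fy=8,interpolation=cv2.INTER_CUBIC))
E
```

```text
14.15 xy -0.26 64.21 z 0.1594 F 2.67 -7.69 3.7 Tq [-1.77  0.12  0.02] 0.01426066484112756
```

View pics/z8.png

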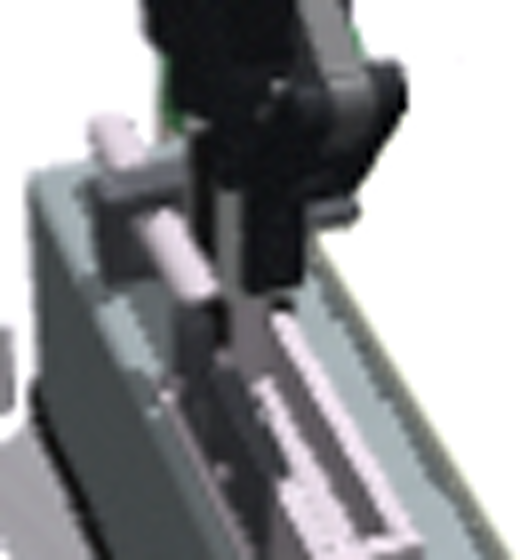

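Call:
arm_command --claw '[12,12,12]' --offset '[[0.1,0.3,0],[0.2,0.5,0],[0.2,0.5,0]]' --turn '[[0,0,0],[0,0,0],[0,0,0]]'

```text
t: 14.5
eef_pos: [0.5226, -0.0364, 0.1594]
orientation: [0.0, 0.154, 0.988, -0.001]
ft_force: [-1.5, -8.7, 3.7]
gripper_width: 0.0144
```

```bash
python3 st.py
```

```text
14.5 xy -0.24 64.3 z 0.1594 F 1.18 -8.72 3.73 Tq [-1.91  0.27  0.08] 0.014429895627689805
```

Contact. The last step advanced only 0.1 of 0.5 mm, and the force and torque went up. I'll back off about 1.5 mm from the stop.

Call:
arm_command --claw '[12,12,12,12]' --offset '[[-0.3,-1,0],[-0.6,-1.9,0],[-0.6,-1.9,0],[-0.6,-1.9,0]]' --turn '[[0,0,0],[0,0,0],[0,0,0],[0,0,0]]'

```text
t: 14.9
eef_pos: [0.5223, -0.0372, 0.1594]
orientation: [0.0, 0.154, 0.988, -0.0]
ft_force: [0.1, -7.3, 3.7]
gripper_width: 0.0145
```

```bash
python3 st.py
```

```text
14.9 xy -0.26 63.38 z 0.1594 F 2.31 -6.94 3.68 Tq [-1.45  0.15 -0.02] 0.014505441268520599
```

Call:
arm_command --claw '[12,12,12,12]' --offset '[[-2,0.6,0],[-3.8,1.2,-0.1],[-5.6,1.8,-0.3],[-5.6,1.8,-0.3]]' --turn '[[0,0,0],[0,0,0],[0,0,0],[0,0,0]]'

```text
t: 15.3
eef_pos: [0.5177, -0.0357, 0.1593]
orientation: [0.002, 0.154, 0.988, -0.001]
ft_force: [2.1, -8.0, -0.1]
gripper_width: 0.0146
```

```bash
python3 st.py
```

```text
15.3 xy -5.09 63.45 z 0.1593 F 4.37 -6.96 -0.14 Tq [-1.66 -0.67 -0.01] 0.014585560750176453
```

Call:
arm_command --claw '[12,12,12,12]' --offset '[[-0.3,-0.9,0],[-1.3,-0.6,-0.2],[-2.2,-0.3,-0.3],[-2.2,-0.3,-0.3]]' --turn '[[0,0,0],[0,0,0],[0,0,0],[0,0,0]]'

```text
t: 15.7
eef_pos: [0.5159, -0.036, 0.1591]
orientation: [0.002, 0.154, 0.988, -0.001]
ft_force: [2.7, -6.7, 0.3]
gripper_width: 0.0144
```

```bash
python3 st.py
```

```text
15.7 xy -6.75 62.62 z 0.1591 F 4.56 -5.55 0.32 Tq [-1.68 -0.72 -0.  ] 0.014357542660384796
```

The side force holds steady at about 4.5 N while the tool advances, so it's friction and not a block. Continuing in small steps.

Call:
arm_command --claw '[12,12,12,12]' --offset '[[-1,0.3,-0.2],[-2,0.6,-0.4],[-2.9,0.9,-0.6],[-2.9,0.9,-0.6]]' --turn '[[0,0,0],[0,0,0],[0,0,0],[0,0,0]]'

```text
t: 16.1
eef_pos: [0.5132, -0.0351, 0.1587]
orientation: [0.002, 0.154, 0.988, -0.0]
ft_force: [2.7, -7.7, 1.7]
gripper_width: 0.0142
```

```bash
python3 st.py
```

```text
16.1 xy -9.57 62.65 z 0.1587 F 4.97 -6.54 1.71 Tq [-1.72 -0.72  0.01] 0.014175491535227156
```

Call:
arm_command --claw '[12,12,12,12,12,12]' --offset '[[-3.5,1.1,-0.6],[-6.2,2.0,-1.4],[-8.9,2.8,-2.4],[-11.5,3.7,-3.5],[-14.1,4.5,-4.7],[-14.1,4.5,-4.7]]' --turn '[[0,0,0],[0,0,0],[0,0,0],[0,0,0],[0,0,0],[0,0,0]]'

```text
t: 16.7
eef_pos: [0.4984, -0.0303, 0.1539]
orientation: [0.001, 0.154, 0.988, -0.0]
ft_force: [0.5, -7.1, 4.0]
gripper_width: 0.0143
```

```bash
python3 look.py 9; python3 st.py
```

```text
16.8 [ 0.4984 -0.0303  0.1539] [ 1.400e-03  1.539e-01  9.881e-01 -3.000e-04] guide-frame xy -0.02512324914614319 0.06268775615488652 F 2.7618904110584666 -6.679709492329011 5.43584971630605 0.0143294951226672
16.8 xy -25.12 62.69 z 0.1539 F 2.76 -6.68 5.44 Tq [-1.53 -0.24 -0.08] 0.0143294951226672
```

View pics/l9.png

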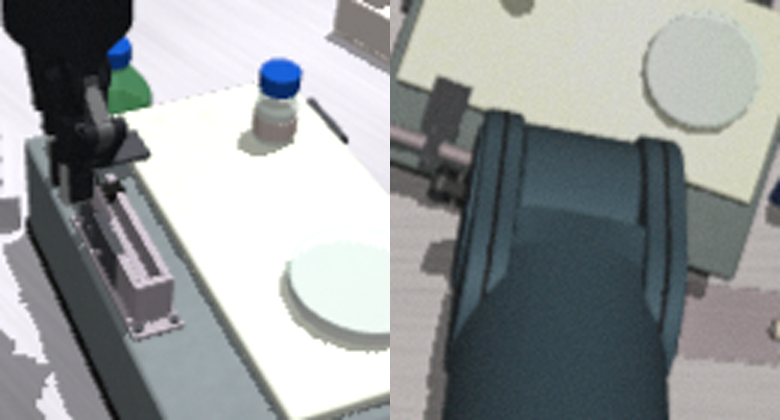

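The handle is turning in the notch, with the stem out of the guide. I'll follow the arc.

Call:
arm_command --claw '[12,12,12,12,12,12,12]' --offset '[[-4.9,1.5,-2.8],[-9.5,3.0,-6.1],[-13.8,4.4,-9.9],[-17.7,5.6,-14.2],[-21.3,6.8,-18.8],[-24.3,7.7,-23.7],[-24.3,7.7,-23.7]]' --turn '[[0,0,0],[0,0,0],[0,0,0],[0,0,0],[0,0,0],[0,0,0],[0,0,0]]'

```text
t: 17.5
eef_pos: [0.472, -0.0219, 0.1291]
orientation: [-0.001, 0.154, 0.988, -0.0]
ft_force: [-1.2, -5.6, 0.0]
gripper_width: 0.0144
```

```bash
python3 st.py
```

```text
17.5 xy -52.81 62.79 z 0.1291 F 0.53 -5.66 0.02 Tq [-1.13  0.1  -0.11] 0.014404879962052934
```

Call:
arm_command --claw '[12,12,12,12,12,12]' --offset '[[-2.6,0.8,-5.3],[-4.6,1.5,-10.8],[-6.1,1.9,-16.5],[-7.1,2.2,-22.3],[-7.1,2.2,-22.3],[-7.1,2.2,-22.3]]' --turn '[[0,0,0],[0,0,0],[0,0,0],[0,0,0],[0,0,0],[0,0,0]]'

```text
t: 18.1
eef_pos: [0.4643, -0.0196, 0.1067]
orientation: [-0.001, 0.154, 0.988, -0.0]
ft_force: [-1.9, -4.7, 1.1]
gripper_width: 0.0143
```

```bash
python3 st.py
```

```text
18.1 xy -60.81 62.61 z 0.1067 F -0.38 -5.05 1.06 Tq [-1.06  0.48 -0.05] 0.014278547981527365
```

Call:
arm_command --claw '[12,12,12,12]' --offset '[[-0.1,0,-2],[-0.2,0.1,-4],[-0.2,0.1,-4.5],[-0.2,0.1,-4.5]]' --turn '[[0,0,0],[0,0,0],[0,0,0],[0,0,0]]'

```text
t: 18.5
eef_pos: [0.4638, -0.0195, 0.1023]
orientation: [-0.002, 0.154, 0.988, -0.0]
ft_force: [-4.1, -4.3, 3.8]
gripper_width: 0.0144
```

```bash
python3 st.py; python3 look.py 10
```

```text
18.5 xy -61.4 62.56 z 0.1023 F -2.6 -5.33 3.77 Tq [-1.02  0.71 -0.01] 0.014388320028677268
18.6 [ 0.4638 -0.0195  0.1023] [-1.700e-03  1.537e-01  9.881e-01 -2.000e-04] guide-frame xy -0.061389771490154614 0.0625841080430003 F -2.3812459500723535 -5.44750649182096 3.1933349684227466 0.014468992188272148
```

View pics/l10.png

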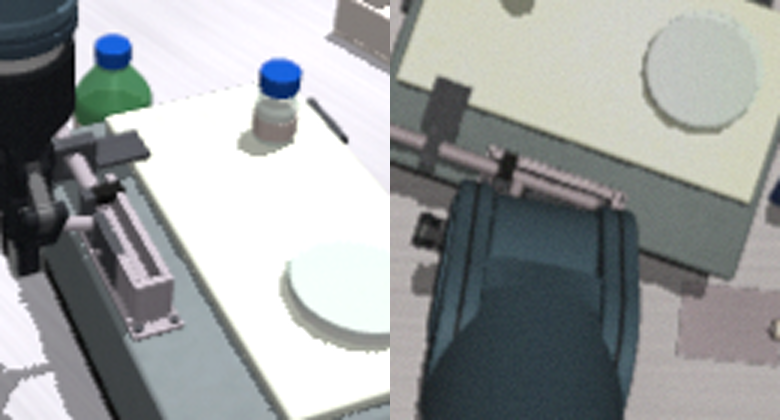

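The grip is down and level, in front of the box. I'll let the bolt ease back onto the notch edge before I let go.

Call:
arm_command --claw '[12,12,12,12]' --offset '[[-0.3,-1,0],[-0.6,-1.9,0],[-0.7,-2.2,0],[-0.7,-2.2,0]]' --turn '[[0,0,0],[0,0,0],[0,0,0],[0,0,0]]'

```text
t: 19.0
eef_pos: [0.4631, -0.0214, 0.1023]
orientation: [-0.002, 0.154, 0.988, -0.0]
ft_force: [-4.5, -3.9, 3.4]
gripper_width: 0.0145
```

```bash
python3 st.py
```

```text
19.0 xy -61.45 60.49 z 0.1023 F -3.06 -5.07 3.37 Tq [-0.88  0.66 -0.05] 0.014478789081872005
```

Call:
arm_command --claw '[12,12,12]' --offset '[[-0.2,-0.5,0],[-0.2,-0.7,0],[-0.2,-0.7,0]]' --turn '[[0,0,0],[0,0,0],[0,0,0]]'

```text
t: 19.3
eef_pos: [0.4631, -0.0216, 0.1023]
orientation: [-0.002, 0.153, 0.988, 0.0]
ft_force: [-3.9, -2.9, 2.6]
gripper_width: 0.0139
```

```bash
python3 st.py
```

```text
19.3 xy -61.39 60.33 z 0.1023 F -2.83 -3.99 2.58 Tq [-0.46  0.79 -0.03] 0.013886979571824533
```

The bolt is resting on the notch edge and the load has transferred. Releasing.

Call:
arm_command --claw '[20,30,45,60,70,70,70]' --offset '[[0,0,0],[0,0,0],[0,0,0],[0,0,0],[0,0,0],[0,0,0],[0,0,0]]' --turn '[[0,0,0],[0,0,0],[0,0,0],[0,0,0],[0,0,0],[0,0,0],[0,0,0]]'

```text
t: 20.0
eef_pos: [0.4648, -0.0223, 0.1029]
orientation: [0.0, 0.153, 0.988, 0.0]
ft_force: [-0.7, 0.1, 0.4]
gripper_width: 0.0698
```

```bash
python3 st.py; python3 look.py 11
```

```text
20.0 xy -59.57 60.2 z 0.1029 F -0.68 -0.1 0.38 Tq [ 0.07 -0.   -0.02] 0.06982117063171617
20.1 [ 0.4648 -0.0223  0.1029] [0.     0.1534 0.9882 0.    ] guide-frame xy -0.05957414324681454 0.06015340651395254 F 0.2082844433613366 0.0762640407337532 0.8996883107014301 0.07029306250787194
```

View pics/l11.png

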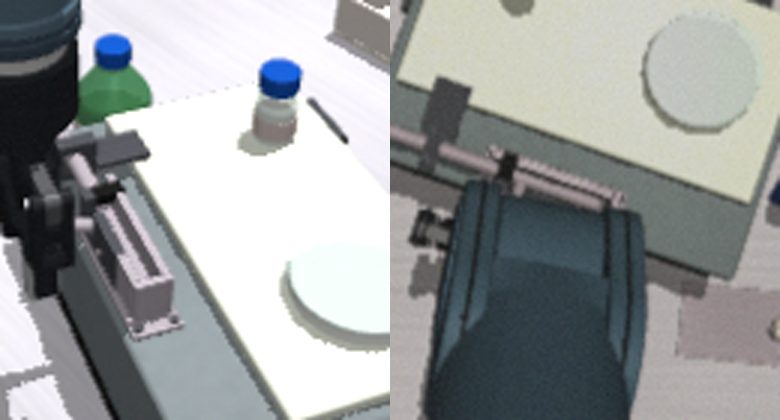

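Released: the forces are at zero and the bolt stays across. I'll retreat straight up, then back.

Call:
arm_command --claw '[75,75,75,75,75,75,75,75,75,75,75,75]' --offset '[[0,0,10],[0,0,25],[0,0,45],[0,0,70],[0,0,100],[0,0,130],[0,0,150],[-10,40,150],[-20,80,150],[-30,120,150],[-40,160,150],[-50,200,150]]' --turn '[[0,0,0],[0,0,0],[0,0,0],[0,0,0],[0,0,0],[0,0,0],[0,0,0],[0,0,0],[0,0,0],[0,0,0],[0,0,0],[0,0,0]]'

```text
t: 21.3
eef_pos: [0.4142, 0.179, 0.2538]
orientation: [0.0, 0.154, 0.988, 0.0]
ft_force: [1.0, 0.7, 0.0]
gripper_width: 0.0747
```

Call:
arm_command --claw '[75,75,75,75]' --offset '[[-10,40,0],[-20,80,0],[-20,80,0],[-20,80,0]]' --turn '[[0,0,0],[0,0,0],[0,0,0],[0,0,0]]'

```text
t: 21.7
eef_pos: [0.3945, 0.258, 0.2533]
orientation: [0.0, 0.152, 0.988, -0.0]
ft_force: [-0.3, -0.8, -0.4]
gripper_width: 0.0751
```

```bash
python3 - <<'E'
from h import *
import pickle
C=pickle.load(open("c0.pkl","rb"));t=cams.read_camera("top");s=cams.read_camera("side")
f=lambda im,x,y,w,h,k:cv2.resize(np.clip(im[y:y+h,x:x+w,::-1]*1.6,0,255).astype(np.uint8),None,fx=k,fy=k,interpolation=cv2.INTER_CUBIC)
cv2.imwrite("pics/f.png",np.hstack([f(s["color"],190,150,190,200,2),f(t["color"],180,100,210,200,2)]))
m=[255*1.0]
G=np.array([.5033,-.0977]);ey=np.array([np.sin(.308),np.cos(.308)]);ex=np.array([ey[1],-ey[0]])
# expected grip when fully down at travel ~59.5
X=[*(G-ex*.058+ey*.060),.118];print("expected grip px side",proj(s,X)," top",proj(t,X))
for n,a,b in(("side",C["side"],s),("top",C["top"],t)):
    d=cv2.absdiff(a["color"],b["color"]).max(2)>25
    k,l,st,ce=cv2.connectedComponentsWithStats(d.astype(np.uint8));print(n,[(st[i].tolist()) for i in range(1,k) if st[i,4]>25])
g=s["color"].max(2);m=(g<22).astype(np.uint8)
k,l,st,ce=cv2.connectedComponentsWithStats(m);print([(st[i].tolist(),ce[i].round(1)) for i in range(1,k) if st[i,4]>25 and 230<ce[i][0]<300 and 180<ce[i][1]<260])
E
python3 st.py
```

```text
expected grip px side [233.86981833 231.2675981 ]  top [280.4948257  232.07745907]
side [[72, 0, 62, 134, 3783], [0, 29, 23, 78, 1025], [15, 173, 15, 7, 41], [0, 181, 27, 29, 301], [248, 201, 7, 7, 27], [0, 211, 129, 125, 4856], [269, 212, 9, 23, 162], [225, 222, 10, 8, 70], [237, 222, 20, 7, 59], [266, 235, 9, 9, 41], [275, 249, 9, 9, 42], [272, 262, 17, 17, 135], [214, 271, 29, 13, 143]]
top [[244, 192, 13, 6, 31], [284, 211, 6, 13, 40], [310, 214, 12, 10, 72], [319, 222, 17, 8, 37], [274, 225, 13, 24, 148], [0, 256, 221, 128, 15566]]
[([257, 211, 9, 7, 40], array([260.3, 214.1]))]
21.8 xy -210.37 304.59 z 0.2532 F 0.1 -0.3 0.01 Tq [-0.04  0.01 -0.  ] 0.07486446749490269
```

View pics/f.png

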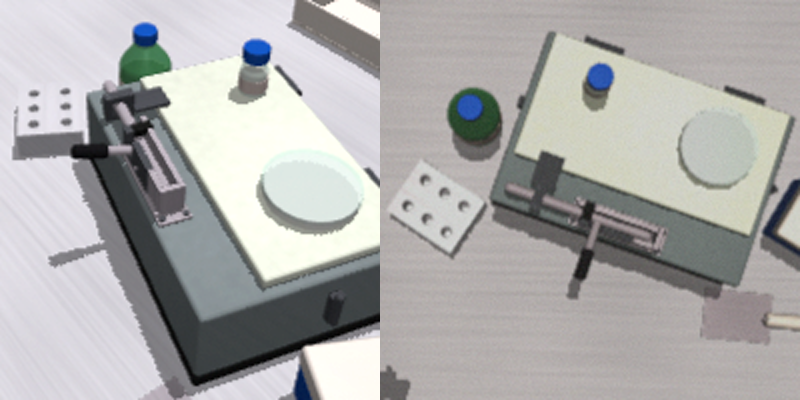

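The handle is down and bystanders haven't moved, but the grip appears a few pixels higher in the side view than a level one should. I'll triangulate its angle.

```bash
python3 - <<'E'
from h import *
t=cams.read_camera("top");s=cams.read_camera("side")
G=np.array([.5033,-.0977]);ey=np.array([np.sin(.308),np.cos(.308)]);ex=np.array([ey[1],-ey[0]])
def comp(c,x0,y0,x1,y1,th):
    m=(c["color"][y0:y1,x0:x1].max(2)<th).astype(np.uint8)
    k,l,st,ce=cv2.connectedComponentsWithStats(m); i=1+np.argmax(st[1:,4])
    print(st[i],ce[i]+[x0,y0]); return ce[i]+[x0,y0]
a=comp(s,222,215,246,234,40);b=comp(t,272,222,288,242,45)
P,e=tri(t,b,s,a);q=P[:2]-G;print(P,e,"guide",q@ex,q@ey,"angle",np.arctan2(-(q@ex),P[2]-.118))
for th in(1.3,1.4,1.5,1.57):
    X=[*(G-ex*.058*np.sin(th)+ey*.0605),.118+.058*np.cos(th)];print(th,proj(s,X),proj(t,X))
f=lambda im,x,y,w,h,k:cv2.resize(np.clip(im[y:y+h,x:x+w,::-1]*1.6,0,255).astype(np.uint8),None,fx=k,fy=k,interpolation=cv2.INTER_NEAREST)
cv2.imwrite("pics/g.png",np.hstack([f(s["color"],218,195,64,60,6),f(t["color"],262,190,64,60,6)]))
E
```

```text
[  4   0  20  19 226] [236.88938053 224.87168142]
[ 5  2 10 16 89] [281.42696629 231.50561798]
[ 0.47011933 -0.02519437  0.13438178] 0.004115783927179734 guide -0.05359957503694034 0.05903481130408632 angle 1.2741799802405067
1.3 [234.48848596 225.05180856] [280.99523257 231.48789597]
1.4 [233.9883692  227.33747287] [280.6671472 231.8831734]
1.5 [233.7733637  229.56764747] [280.41976806 232.03978997]
1.57 [233.7917299  231.08328442] [280.29518462 232.00891889]
```

View pics/g.png

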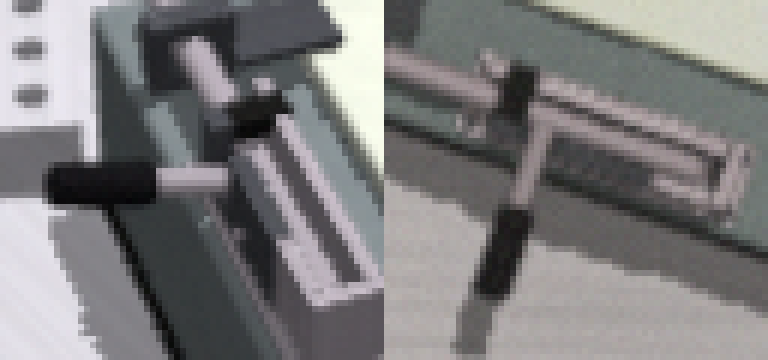

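The triangulated angle is about 1.3 rad, so the opening pads lifted the handle slightly. That's too close to the limit. I'll press it down gently with shut fingertips, at the same spot where it was released.

Call:
arm_command --claw '[50,20,0,0,0,0,0,0,0,0]' --offset '[[10,-40,0],[20,-80,0],[30,-120,0],[40,-160,0],[50,-200,0],[60,-240,0],[70,-280,0],[70,-280,-40],[70,-280,-80],[70,-280,-80]]' --turn '[[0,0,0],[0,0,0],[0,0,0],[0,0,0],[0,0,0],[0,0,0],[0,0,0],[0,0,0],[0,0,0],[0,0,0]]'

```text
t: 22.9
eef_pos: [0.4609, -0.0237, 0.1694]
orientation: [-0.004, 0.155, 0.988, -0.001]
ft_force: [-0.7, 0.1, 0.2]
gripper_width: -0.0001
```

```bash
python3 st.py; python3 look.py 12
```

```text
22.9 xy -62.87 57.7 z 0.1694 F -0.69 -0.12 0.21 Tq [-0.01  0.06 -0.02] -0.00013386513157721003
23.0 [ 0.4644 -0.0231  0.1734] [-5.000e-04  1.541e-01  9.881e-01 -3.000e-04] guide-frame xy -0.05964613750112975 0.05933367664092819 F -0.17157864553384786 0.32996444519635976 0.7711722038613489 0.0004202255916476587
```

View pics/l12.png

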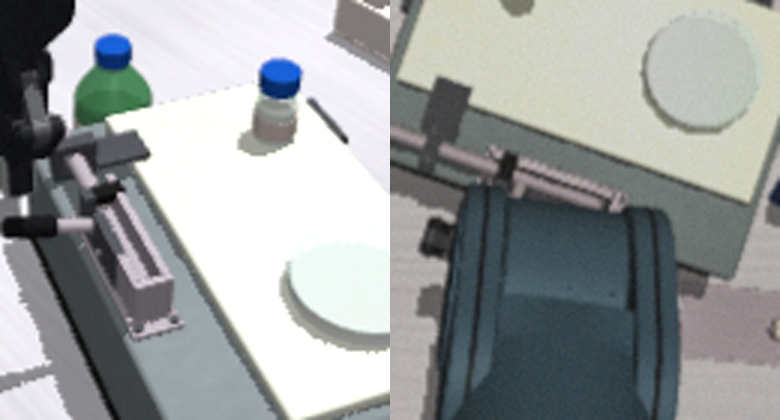

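The shut fingertips are right above the grip, at about (25,225) in the left half. Lowering slowly.

Call:
arm_command --claw '[0,0,0,0,0,0,0]' --offset '[[0,0,-8],[0,0,-16],[0,0,-24],[0,0,-28],[0,0,-31],[0,0,-34],[0,0,-34]]' --turn '[[0,0,0],[0,0,0],[0,0,0],[0,0,0],[0,0,0],[0,0,0],[0,0,0]]'

```text
t: 23.7
eef_pos: [0.4647, -0.0223, 0.1386]
orientation: [-0.0, 0.153, 0.988, -0.0]
ft_force: [0.4, 0.3, -0.6]
gripper_width: 0.0
```

```bash
python3 st.py
```

```text
23.7 xy -59.65 60.14 z 0.1386 F 0.34 0.42 -0.59 Tq [0.05 0.   0.02] 2.803454383910397e-05
```

Call:
arm_command --claw '[0,0,0,0,0]' --offset '[[0,0,-2],[0,0,-4],[0,0,-6],[0,0,-8],[0,0,-8]]' --turn '[[0,0,0],[0,0,0],[0,0,0],[0,0,0],[0,0,0]]'

```text
t: 24.2
eef_pos: [0.4647, -0.0223, 0.1306]
orientation: [-0.0, 0.153, 0.988, -0.0]
ft_force: [0.0, 0.5, -0.6]
gripper_width: -0.0001
```

```bash
python3 st.py
```

```text
24.2 xy -59.66 60.11 z 0.1306 F -0.13 0.53 -0.63 Tq [-0.    0.01 -0.02] -8.752664102955462e-05
```

```bash
python3 - <<'E'
from h import *
s=cams.read_camera("side");t=cams.read_camera("top")
f=lambda im,x,y,w,h,k:cv2.resize(np.clip(im[y:y+h,x:x+w,::-1]*1.8,0,255).astype(np.uint8),None,fx=k,fy=k,interpolation=cv2.INTER_CUBIC)
cv2.imwrite("pics/g2.png",np.hstack([f(s["color"],212,185,64,70,6),f(t["color"],252,190,64,70,6)]))
print(proj(s,[.4647,-.0223,.1306]))
E
```

```text
[232.76090087 226.7379922 ]
```

View pics/g2.png

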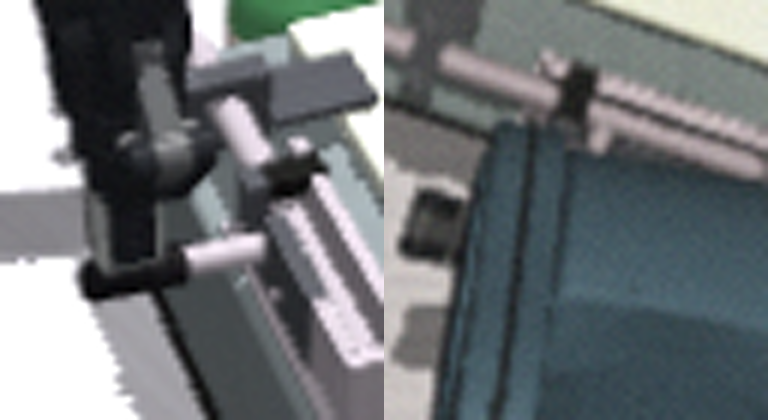

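The push has moved the grip to about (234.8, 231.3) in the side image, which is where a level handle should appear. I'll ease down a little more until I feel it.

Call:
arm_command --claw '[0,0,0,0]' --offset '[[0,0,-1],[0,0,-2],[0,0,-2.5],[0,0,-2.5]]' --turn '[[0,0,0],[0,0,0],[0,0,0],[0,0,0]]'

```text
t: 24.7
eef_pos: [0.4647, -0.0223, 0.1283]
orientation: [-0.0, 0.153, 0.988, -0.0]
ft_force: [0.0, 0.3, 0.6]
gripper_width: 0.0002
```

```bash
python3 st.py
```

```text
24.7 xy -59.66 60.15 z 0.1283 F -0.07 0.34 0.55 Tq [ 0.02  0.11 -0.03] 0.00018785731351313018
```

Light contact at z = 0.128, which puts the handle at about 1.52 rad. Retreating with the fingers shut.

Call:
arm_command --claw '[0,0,0,0,0,0,0,0,0,0,0,0]' --offset '[[0,0,5],[0,0,20],[0,0,50],[0,0,80],[0,0,110],[0,0,120],[-10,40,120],[-20,80,120],[-30,120,120],[-40,160,120],[-50,200,120],[-60,240,120]]' --turn '[[0,0,0],[0,0,0],[0,0,0],[0,0,0],[0,0,0],[0,0,0],[0,0,0],[0,0,0],[0,0,0],[0,0,0],[0,0,0],[0,0,0]]'

```text
t: 25.9
eef_pos: [0.4038, 0.2191, 0.2481]
orientation: [-0.0, 0.153, 0.988, -0.0]
ft_force: [1.6, 1.3, 0.7]
gripper_width: -0.0002
```

Call:
arm_command --claw '[0,0,0,0]' --offset '[[-10,40,0],[-10,40,0],[-10,40,0],[-10,40,0]]' --turn '[[0,0,0],[0,0,0],[0,0,0],[0,0,0]]'

```text
t: 26.3
eef_pos: [0.3949, 0.2563, 0.248]
orientation: [-0.0, 0.154, 0.988, -0.001]
ft_force: [-0.9, 0.3, -0.2]
gripper_width: 0.0
```

```bash
python3 - <<'E'
from h import *
t=cams.read_camera("top");s=cams.read_camera("side")
f=lambda im,x,y,w,h,k:cv2.resize(np.clip(im[y:y+h,x:x+w,::-1]*1.6,0,255).astype(np.uint8),None,fx=k,fy=k,interpolation=cv2.INTER_NEAREST)
cv2.imwrite("pics/g3.png",np.hstack([f(s["color"],218,195,64,60,6),f(t["color"],262,190,64,60,6)]))
m=(s["color"][218:240,222:250].max(2)<22).astype(np.uint8);k,l,st,ce=cv2.connectedComponentsWithStats(m);i=1+np.argmax(st[1:,4]);print(st[i],ce[i]+[222,218])
E
python3 st.py
```

```text
[  4   6  17  16 112] [234.5        231.42857143]
26.4 xy -210.31 304.48 z 0.2482 F -0.02 -0.41 -0.29 Tq [ 0.01 -0.03  0.03] -4.594007649779839e-06
```

View pics/g3.png

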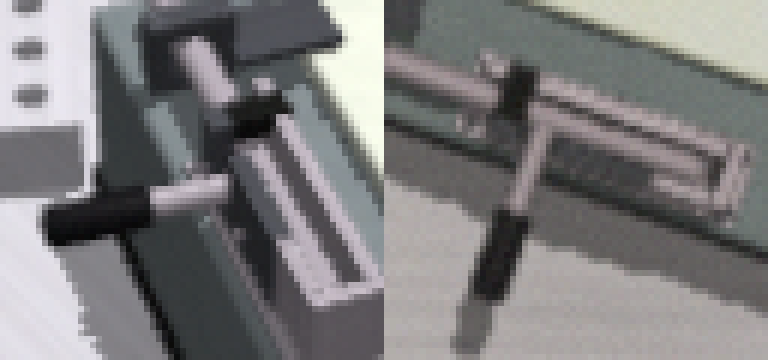

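The grip is centred at about (234, 231) in the side image, against (233.8, 231.1) predicted for level, and the arm is clear. Handing in.

```bash
python3 -c "
from station import ctrl
print(ctrl.finish_job())"
```

```text
the job is handed in; nothing more can be done
None
```

The lid is locked and I've handed the job in. It used about 26 s of the 51 s, and no verdict was reported.

- **Slide:** I pinched the grip from above at 20 N and slid the bolt along the carrier's own y. I felt the end stop after about 63 mm of travel, at roughly 8.7 N on the tool including the spring. I then backed off about 1.5 mm.
- **Turn and release:** The handle swung down along its arc into the notch. I eased the bolt back onto the notch edge, so the load transferred before I let go.
- **A check that failed and was mended:** After the first release, triangulation put the handle at only about 1.3 rad, because the opening fingers had lifted it. I went back and pressed the grip down with shut fingertips, at under 1 N.
- **Last checks:**
  - The grip appears at (234, 231) in the side image, against (233.8, 231.1) predicted for level. That is about 1.5 rad or more.
  - The bolt is still across.
  - The arm is clear, with near-zero force on the tool.
  - I compared the bystanders with the start only after the first release, and none had moved.

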